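# Check the stop button of the blood separator

### The job

Do the stop-button check on the counter: press the red mushroom stop on the yellow box fully in so that it latches, then push its raised bar round clockwise (seen from above) until the latch lets go and the head comes back out. Then press the blue reset button on the white box fully in and let go. Use only light fingertip pushes, with no hard squeezing, and leave everything else on the counter where it stands.

Things in the scene. Friction and masses are not known exactly. Their poses are not given: they have to be found in the camera images.
- stop_box: Yellow box, 100 x 100 mm and 70 mm high, fixed to the counter; origin under its middle. In the middle of its top sits the mushroom stop: a red disc 68 mm across and 12 mm thick, flat top 28 mm above the box when out, with a straight red bar across it, 60 mm long, 14 mm wide and 14 mm high, a white line along its top.
- stop_top (a point): Middle of the top face of the red bar on the mushroom stop, on the axis of the head: the place to press. It moves and turns with the head; z up, x along the bar. 112 mm above the counter when out, about 104 mm when latched in, 102 mm when pressed to the end. The disc's top is 14 mm lower.
- stop_press (a joint): How far the head is pushed straight down, in m: 0 out, 0.010 at the end. Pressing takes 2 N at first, 3 to 5 N at the end. Pressed to the end with the bar not turned, it latches and then stays in at about 0.008 by itself; short of that its spring brings it back to 0.
- stop_twist (a joint): Clockwise turn of the head seen from above, rad: 0 at rest, end stop 0.9, not the other way. A weak spring (0.02 to 0.07 N m) turns it back. Latched, a turn past 0.4 to 0.5 frees it and it springs up 8 mm, though a finger over the disc or rubbing on the bar can hold it down until lifted off. A fingertip turns it by pushing the bar's side near one end.
- reset_box: White box, 100 x 100 mm and 60 mm high, fixed to the counter; origin under its middle. On top a blue push button and, in one corner, a small green pilot lamp 10 mm high.
- reset_top (a point): Middle of the top face of the blue reset button, 36 mm across, near the middle of the white box; moves with the button, z up. 78 mm above the counter when out.
- reset (a joint): How far the blue button is pushed down, in m: 0 out, 0.006 fully in (about 5 N); it springs back when let go.
- scanner: White handheld code scanner lying on the counter, 32 mm high, 170 to 200 mm long along its x, 62 mm wide; origin under it. Leave alone.
- tube_sealer: Yellow-green handheld tube sealer with a black nose, lying on the counter, 24 mm high, 165 mm long along its x, 28 mm wide; origin under the yellow part. Leave alone.
- label_roll: White paper label roll standing on end, 52 mm across, 30 mm high, origin under it. Leave alone.
- spray_bottle: White bottle with a blue cap, 60 mm across, 125 mm high, origin under it. Leave alone.
- sample_jar: Clear jar with a red lid, 56 mm across, 70 mm high, origin under it. Leave alone.
- beaker: White open beaker, 68 mm across, 90 mm high, origin under it. Leave alone.
Things that resemble listed ones, but are neither listed nor needed, are in the scene too. There is more than one size of the stop_box; the job needs the smaller.

How it is judged (in metres and radians):
On the way, in this order (a step that is already met when the one before it is completed fails the run):
1. the mushroom stop is pressed in past its latch, its bar not turned (value of joint stop_press above 0.0086 m and value of joint stop_twist below 0.15 rad), for 0.05 s.
2. the head is turned clockwise while it is still in (value of joint stop_twist above 0.3 rad and value of joint stop_press above 0.006 m).
3. the latch has let go and the head is out again (value of joint stop_press below 0.0015 m), for 0.1 s.
4. the blue reset button is pressed in (value of joint reset above 0.0045 m), for 0.05 s.
At the end, for the whole second after the job is handed in: After the steps in order, the stop head is out (within 1.5 mm), turned back to rest (within 0.1 rad), and the blue button is out again (within 1.5 mm) (value of joint each of stop_press, reset below 0.0015 m and value of joint stop_twist below 0.1 rad); the robot touches nothing.
It fails at once if the blue button is pressed while the stop is still in (value of joint reset above 0.003 m and value of joint stop_press above 0.004 m).
It fails at once if the stop head is forced or squeezed with more than 45 N (contact force between the fingers and stop_twist above 45 N).
It fails at once if something that should be left alone is lifted or moved by more than 25 mm (distance of any of scanner, tube_sealer, label_roll, spray_bottle, sample_jar, beaker from where it was at the start of the episode above 0.025 m).
It also fails if it takes over 45 s, if anything falls off the work surface, if the arm or the gripper's body presses on something with over 40 N, if the wrist force passes 120 N, or if a joint passes its speed limit or range.

### The arm

A 6-joint arm with a two-finger parallel gripper is mounted at the origin on the work surface. World frame = base frame: x ahead of the robot, y to its left, z up, the work surface at z = 0. Lengths are in mm, angles in rad, forces in N, time in s.
With the tool pointing down it reaches from about 300 to 875 mm from the base axis. Payload 6.4 kg.
Tool frame: the origin (TCP) lies at the very end of the fingers, on their centre line; the grasp point (between the pads) lies 19 mm behind it; z points along the fingers, y is the line along which they close (so a half turn about z gives the same grasp; the last joint's range is limited). The gripper opens to 88 mm and grips with 3 to 60 N. Pads are 18 mm wide; open, the fingers measure 123 mm over their backs; the gripper's body (75 mm by 187 mm) begins 45 mm behind the grasp point.
Start: joints at [-1.392, 0.181, 1.607, -0, 1.354, -0.206], TCP at [215.857, -532.961, 238.714] pointing down, gripper open.
Joint ranges: [-2.99, 2.99], [-0.89, 2.07], [0.3, 2.58], [-1.14, 4.28], [0, 2.63], [-3.12, 3.12]. Speed limits (rad/s): [2.57, 2.57, 3.01, 3.14, 3.14, 3.14].

### API

Orientations are given as [roll, pitch, yaw] about the fixed x, y, z axes, in that order (R = Rz(yaw) Ry(pitch) Rx(roll)).
In Python, from workcell import manip gives the robot as it stands. The module is installed in compiled form; this text tells all that it offers.
- The arm moves only by the shell command python3 -m creep 'ROWS' [FORCE]. ROWS is JSON, a list of rows, each a list of 3 entries, a list of its own where there are three numbers: the opening, from 0 (shut) to 1 (fully open), then the shift along the tool's x, y, z in m, then the turn about the tool's z in degrees. In form: [[hand, [dx, dy, dz], yaw], ...]. A call has 1 to 20 rows; each row is the pose to reach, as a shift and turn from the pose commanded when the call began, along the tool's axes at that moment; what a row does not reach only later rows make up. A row lasts 1/12 s, in which the tool goes at most 41.7 mm and 7.16 degrees, less where a joint would pass 70% of its speed; a pose out of reach is approached as far as the arm can. A call with a gripper value outside its range is refused whole. The fingers move at their own pace and stop on an object; FORCE is the grip in N (left out, the last holds). Time passes only in rows, so rows that repeat a pose let the fingers close. It gives the time, the measured TCP pose, the force, the opening and the grip force at its end, in the units of the state.
- manip.get_state(): the state, without advancing time (a new reading comes with each control period).
- manip.read_camera(name): name is "scene" or "top" or "wrist"; returns (picture, depth): 400x640x3 uint8, blue, green, red; 400x640 float32, mm along the optical axis (not along the pixel's ray), 0 where there is no reading.
- manip.camera_info(name): a dict with "fx", "fy", "cx", "cy" (pixels), "D" ([k1, k2, p1, p2, k3] as OpenCV has them; the pictures are not rectified), "T" (4x4, takes a point from camera to world coordinates); the wrist camera has in their place "mount" (4x4, takes a point from camera to tool coordinates, whose origin is the TCP and whose axes are the flange's). Camera axes: x right, y down, z forward; pixel columns grow to the right and rows downward; lengths in mm; the calibration is good to about 2 mm. A picture is of the moment at which its call begins: read the wrist's pose just before it. camera_info takes no time and is no camera call.
- manip.finish_job(): hands the job in; it is judged then, once.
Trained networks look in the newest picture that a camera, given by its name, has taken for a name from the list of things; names that differ only in an ending like _2 or _b are one class to them, and where a whole thing is asked for, a point or a joint stands for the part that bears it (a point fixed in the world has none). Each returns a list of dicts, best first, with "score" (0 to 1); they miss things now and then, are a little off and sometimes report something else, mostly with a low value. They report only what shows in the picture. A call takes as long as a camera call. They do not tell look-alikes from the thing itself.
- manip.masks_of(label, camera): "pixels" (400x640 bool, what is visible of it).
- manip.place_of(label, camera): "position" ([x, y, z] in mm, in the coordinates of the camera as it stood for that picture, good to about 4 mm: a listed point, or the origin of a listed thing).
The state is a dict: "time": time; "joint_positions": joint angles; "joint_vel": joint speeds; "joint_torque": joint torques, N m; "ee_pos": TCP position; "tcp_rot": TCP orientation; "contact_force": force on the tool from outside, world axes, zero at the start; "ft_torque": the same for the moment, N m; "width": opening from 0.0 (shut) to 1.0 (fully open); "grasp_force": force on a finger pad.
Only numpy, scipy, OpenCV 4.12 (cv2) and the standard library are available. Lean on these libraries where they do the work, as an engineer would, in place of code of your own. Each camera call takes 0.05 s, during which the arm holds its last target. There are 200 camera calls.

## Working session

There is one attempt and no reset: what is moved stays moved. The work goes in short steps, Python scripts to look and compute and a shell command to move; the robot and the scene stay as the last step left them, time stands still between calls to the robot, and variables do not carry over. Pictures are saved under pics/ and viewed, at most 10 in all, crops included, and the job is handed in when it is done.

```bash
mkdir -p pics; cat > h.py <<'E'
import numpy as np, cv2
from workcell import manip
from scipy.spatial.transform import Rotation as R
def T(cam):
    i=manip.camera_info(cam)
    if cam!='wrist': return np.array(i['T']),i
    s=manip.get_state(); M=np.eye(4); M[:3,:3]=R.from_euler('xyz',s['tcp_rot']).as_matrix(); M[:3,3]=s['ee_pos']
    return M@np.array(i['mount']),i
def world(M,i,uv,d):
    K=np.array([[i['fx'],0,i['cx']],[0,i['fy'],i['cy']],[0,0,1]])
    n=cv2.undistortPoints(np.array(uv,float).reshape(-1,1,2),K,np.array(i['D'],float)).reshape(-1,2)
    d=np.asarray(d,float).reshape(-1,1)
    return (M@np.c_[n*d,d,np.ones(len(n))].T).T[:,:3]
E
python3 - <<'E'
from h import *
for c in('top','scene'):
    M,i=T(c); p,d=manip.read_camera(c); cv2.imwrite(f'pics/{c}0.png',p)
    for l in('stop_top','reset_top','stop_box'):
        for r in manip.place_of(l,c): print(c,l,round(r['score'],2),(M@np.r_[r['position'],1])[:3].round())
s=manip.get_state();print(s)
E
```

```text
top stop_top 0.88 [ 558. -148.  112.]
top stop_top 0.75 [ 361. -146.  152.]
top stop_box 0.75 [ 559. -151.    1.]
top stop_box 0.63 [ 356. -144.   -0.]
scene stop_top 0.68 [ 359. -142.  156.]
scene stop_top 0.57 [ 559. -146.  114.]
scene reset_top 0.49 [522. 184.  86.]
scene stop_box 0.6 [ 561. -148.    1.]
scene stop_box 0.59 [ 357. -144.    2.]
{'time': 0.4, 'joint_positions': array([-1.39228336e+00,  1.80896531e-01,  1.60711684e+00, -3.23702770e-05,
        1.35376008e+00, -2.06283095e-01]), 'joint_vel': array([-2.99390638e-04, -5.62912450e-04, -2.33872720e-03,  9.11410827e-05,
        1.05048674e-03, -1.98347429e-04]), 'joint_torque': array([ 1.32414119e-03, -4.33319664e+01, -3.41694438e+01,  7.03189638e-02,
        3.33956361e-02, -5.97531675e-05]), 'ee_pos': array([ 215.84634728, -532.90577913,  238.60358056]), 'tcp_rot': array([-3.14140921e+00, -6.09247833e-06,  3.84803031e-01]), 'contact_force': array([-0.27473922,  0.73351205, -0.09639888]), 'ft_torque': array([ 0.00127627,  0.02204052, -0.01408299]), 'grasp_force': 0.0, 'width': 0.9965307460568608}
```

View pics/top0.png

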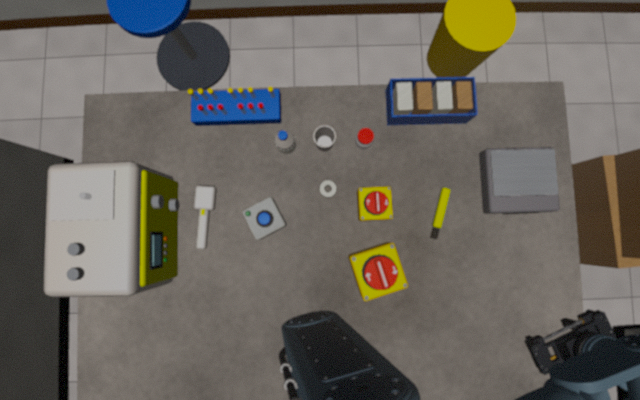

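View pics/scene0.png

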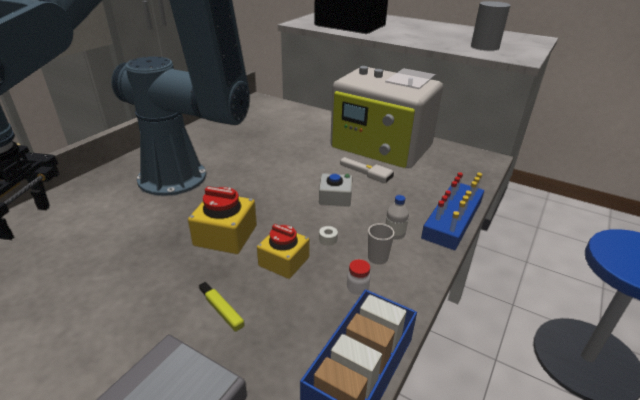

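The only two red mushroom stops are the small box at top-image (376,203) and the larger look-alike at (380,272). I choose the small one, since its top is at z≈112 rather than 152. The blue reset button is at (264,218). I'll go above the small box and look from close by.

```bash
python3 -c "
from h import *
print(np.array(manip.camera_info('wrist')['mount']).round(2))"
python3 -m creep '[[0,[0.04,-0.02,0],0],[0,[0.08,-0.04,0],0],[0,[0.12,-0.06,0],0],[0,[0.155,-0.08,0],0],[0,[0.19,-0.1,0],0],[0,[0.225,-0.12,0],0],[0,[0.26,-0.14,0],0],[0,[0.3,-0.155,0],0],[0,[0.33,-0.17,0],0],[0,[0.36,-0.19,0],0],[0,[0.39,-0.2,0],0],[0,[0.4,-0.22,0],0],[0,[0.4,-0.23,0],0],[0,[0.4,-0.23,0],0],[0,[0.4,-0.23,0],0]]' 10
python3 - <<'E'
from h import *
M,i=T('wrist'); p,d=manip.read_camera('wrist'); cv2.imwrite('pics/w1.png',p); np.save('d1.npy',d); np.save('M1.npy',M)
for l in('stop_top','reset_top','stop_box'):
    for r in manip.place_of(l,'wrist'): print(l,round(r['score'],2),(M@np.r_[r['position'],1])[:3].round())
s=manip.get_state();print(s['ee_pos'],s['tcp_rot'],s['width'],s['time'],s['contact_force'])
E
```

```text
[[  -0.     -0.95   -0.31   82.44]
 [   1.     -0.      0.     -0.2 ]
 [  -0.     -0.31    0.95 -145.4 ]
 [   0.      0.      0.      1.  ]]
time: 1.65
ee_pos: [499.7, -169.9, 238.8]
tcp_rot: [3.141, 0.0, 0.385]
contact_force: [-0.3, -0.4, 0.6]
width: 0.004
grasp_force: 0.0
stop_top 0.63 [ 561. -142.  112.]
stop_box 0.96 [ 558. -151.   -6.]
stop_box 0.9 [ 357. -143.   -3.]
[ 499.89785915 -171.02653065  238.85482201] [ 3.14111028e+00 -4.95546888e-05  3.82792108e-01] 0.006131052223546607 1.85 [ 0.54883374 -0.34097188  0.1565455 ]
```

View pics/w1.png

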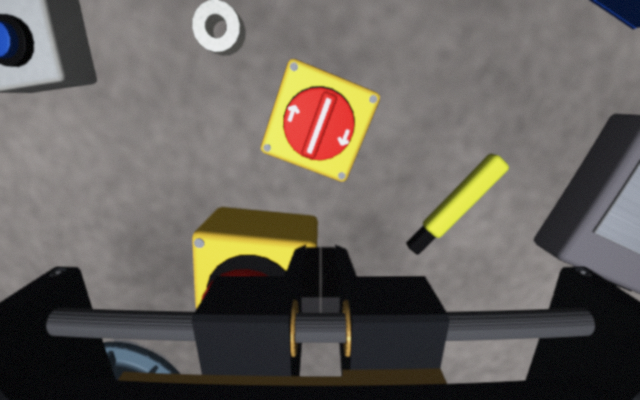

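The close crop shows the small yellow box centred at about (320,122). Its bar's white line runs from (309,155) to (329,95), the arrows point clockwise, and the larger box is partly hidden below it. Next I'll measure the bar, and the blue button too.

```bash
python3 - <<'E'
from h import *
p=cv2.imread('pics/w1.png'); d=np.load('d1.npy'); M=np.load('M1.npy'); i=manip.camera_info('wrist')
b,g,r=[p[...,k].astype(int) for k in range(3)]
box=np.zeros(d.shape,bool); box[80:165,275:365]=1
v,u=np.nonzero(box&(r>120)&(g<90)&(d>0)); W=world(M,i,np.c_[u,v],d[v,u])
print('z pct',np.percentile(W[:,2],[5,25,50,75,90,97]))
cap=W[W[:,2]<105]; print('disc ctr',(cap.max(0)+cap.min(0))/2,cap.min(0),cap.max(0))
# white line, in disc interior, high blue
v,u=np.nonzero(box&(b>150)&(g>150)&(d>0)); W=world(M,i,np.c_[u,v],d[v,u])
k=W[:,2]>106; L=W[k]; c=L.mean(0); print(len(L),c,L.min(0),L.max(0))
w,V=np.linalg.eigh(np.cov(L[:,:2].T)); print('dir deg',np.degrees(np.arctan2(V[1,1],V[0,1])),np.sqrt(w))
M,i=T('top'); p,dd=manip.read_camera('top'); cv2.imwrite('pics/t2.png',cv2.resize(p[170:310,230:430],None,fx=3,fy=3))
b,g,r=[p[...,k].astype(int) for k in range(3)]
B=np.zeros(dd.shape,bool); B[205:232,250:280]=1
v,u=np.nonzero(B&(b>g+50)&(dd>0)); W=world(M,i,np.c_[u,v],dd[v,u]);W=W[W[:,2]>68];print('blue',len(W),np.median(W,0),W.min(0),W.max(0))
for r_ in manip.place_of('reset_top','top'): print(r_['score'],(M@np.r_[r_['position'],1])[:3])
E
```

```text
z pct [ 96.07533867  97.00932921  97.63424756  98.49008286 110.81424872
 111.80952317]
disc ctr [ 561.4696719  -143.05800877   85.56248814] [ 527.98945721 -176.3916392    71.24879065] [ 594.94988658 -109.72437834   99.87618562]
317 [ 560.58761884 -144.21365601  111.74012794] [ 534.70066987 -147.08221559  109.77216453] [ 585.00293366 -141.39360679  113.42106538]
dir deg -178.6421808793767 [ 1.39690836 14.51540354]
blue 109 [521.0490308  185.33357199  80.50448345] [503.51442145 169.85493623  75.14665401] [535.97350359 203.13197031  85.36493322]
0.59 [521.08346978 188.2479537   81.05358305]
0.5 [ 5.58938688e+02 -1.48732612e+02  3.49371951e-02]
```

View pics/t2.png

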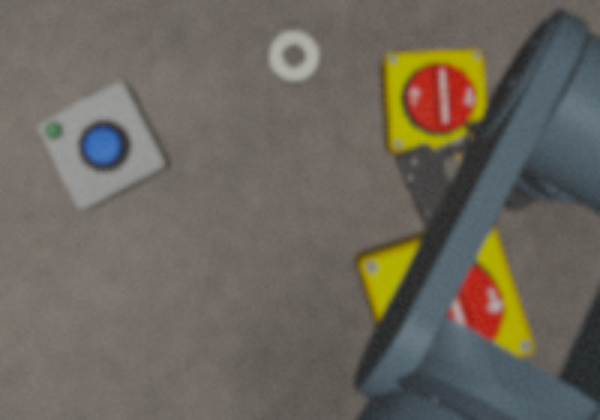

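The bar lies along world x, centred at about (560.5,-144). Reset is at about (521,186). Next I move over the stop, turn the tool to yaw 0 and go down to just above the bar.

```bash
python3 -m creep '[[0,[0.033,-0.001,0],6],[0,[0.066,-0.002,0.02],12],[0,[0.066,-0.002,0.05],18],[0,[0.066,-0.002,0.08],22],[0,[0.066,-0.002,0.11],22],[0,[0.066,-0.002,0.12],22],[0,[0.066,-0.002,0.12],22],[0,[0.066,-0.002,0.12],22]]'; python3 - <<'E'
from h import *
s=manip.get_state();print(s['ee_pos'],s['tcp_rot'],s['time'])
E
```

```text
time: 2.62
ee_pos: [560.8, -143.5, 119.2]
tcp_rot: [-3.142, 0.0, 0.001]
contact_force: [0.7, 0.4, 0.9]
width: 0.008
grasp_force: 0.0
[ 560.82688468 -143.5359642   119.22645902] [-3.14152905e+00  1.70533217e-04  5.24930326e-04] 2.6167
```

Centred. Now I press in small steps.

```bash
python3 -m creep '[[0,[0,0,0.003],0],[0,[0,0,0.006],0],[0,[0,0,0.008],0],[0,[0,0,0.010],0],[0,[0,0,0.012],0],[0,[0,0,0.014],0],[0,[0,0,0.014],0],[0,[0,0,0.014],0]]'; python3 -m creep '[[0,[0,0,0.001],0],[0,[0,0,0.002],0],[0,[0,0,0.002],0]]'
```

```text
time: 3.28
ee_pos: [560.9, -143.1, 104.8]
tcp_rot: [3.141, -0.0, 0.001]
contact_force: [1.1, -0.6, 1.2]
width: 0.005
grasp_force: 0.9
time: 3.53
ee_pos: [560.9, -143.1, 102.8]
tcp_rot: [3.141, -0.0, 0.001]
contact_force: [0.1, -0.9, 3.8]
width: 0.006
grasp_force: 1.8
```

```bash
python3 -m creep '[[0,[0,0,0.001],0],[0,[0,0,0.001],0]]';python3 -m creep '[[0,[0,0,0.001],0],[0,[0,0,0.001],0]]'
```

```text
time: 3.7
ee_pos: [561.0, -143.1, 102.4]
tcp_rot: [3.141, -0.0, 0.001]
contact_force: [0.2, -0.3, 7.3]
width: 0.002
grasp_force: 3.5
time: 3.87
ee_pos: [561.1, -143.1, 102.3]
tcp_rot: [3.141, -0.001, 0.001]
contact_force: [-2.6, 1.1, 13.4]
width: 0.007
grasp_force: 6.7
```

The head is at its end stop (102.3 mm, 13 N). I lift off, move to the side of the bar's +x end, and check the latch by depth.

```bash
python3 -m creep '[[0,[0,0,-0.010],0],[0,[0,0,-0.025],0],[0,[0,-0.02,-0.025],0],[0,[0.023,-0.04,-0.025],0],[0,[0.023,-0.04,-0.025],0],[0,[0.023,-0.04,-0.025],0]]'
python3 - <<'E'
from h import *
s=manip.get_state();print(s['ee_pos'])
for c in('scene','wrist'):
    M,i=T(c); p,d=manip.read_camera(c); b,g,r=[p[...,k].astype(int) for k in range(3)]
    v,u=np.nonzero((r>90)&(g<70)&(d>0)); W=world(M,i,np.c_[u,v],d[v,u])
    W=W[np.hypot(W[:,0]-560,W[:,1]+144)<40]; print(c,len(W),np.percentile(W[:,2],[10,50,75,90,97]) if len(W) else '')
    cv2.imwrite(f'pics/{c}3.png',p if c=='wrist' else cv2.resize(p[180:300,190:350],None,fx=5,fy=5))
E
```

```text
time: 4.37
ee_pos: [583.5, -101.9, 125.2]
tcp_rot: [-3.141, 0.001, 0.003]
contact_force: [0.1, -0.5, -0.1]
width: 0.005
grasp_force: 0.0
[ 583.54408725 -101.89221779  125.23318876]
scene 263 [ 88.81310849  91.19959356  96.06061943 103.93409548 105.63156659]
wrist 3222 [ 89.12409819  90.15271525  91.07346965 103.32215284 104.26570346]
```

View pics/scene3.png

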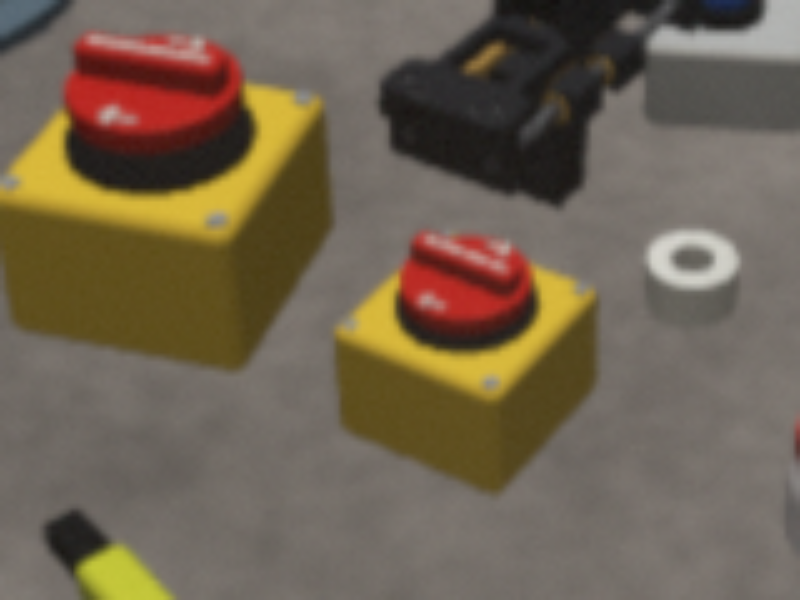

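Latched: the head shows at 104 and 90 mm, and the finger is clear to the bar's +y side. Now down to z≈98 and slide toward −y (tool +y).

```bash
python3 -m creep '[[0,[0,0,0.014],0],[0,[0,0,0.027],0],[0,[0,0.004,0.027],0],[0,[0,0.008,0.027],0],[0,[0,0.012,0.027],0],[0,[0,0.014,0.027],0],[0,[0,0.016,0.027],0],[0,[0,0.018,0.027],0],[0,[0,0.020,0.027],0],[0,[0,0.020,0.027],0]]'
```

```text
time: 5.3
ee_pos: [584.0, -123.2, 99.1]
tcp_rot: [-3.142, -0.001, 0.001]
contact_force: [1.3, -0.0, 1.2]
width: 0.009
grasp_force: 0.1
```

```bash
python3 -m creep '[[0,[0,0.002,0],0],[0,[0,0.004,0],0],[0,[0,0.006,0],0],[0,[0,0.006,0],0]]'
```

```text
time: 5.63
ee_pos: [584.7, -128.8, 99.2]
tcp_rot: [-3.141, -0.002, 0.001]
contact_force: [3.3, 2.8, 1.8]
width: 0.007
grasp_force: 1.6
```

```bash
python3 -m creep '[[0,[0,0.002,0],0],[0,[0,0.004,0],0],[0,[0,0.004,0],0]]'; cat > look.py <<'E'
from h import *
import sys
M,i=T('wrist'); p,d=manip.read_camera('wrist'); cv2.imwrite(f'pics/{sys.argv[1]}.png',p)
b,g,r=[p[...,k].astype(int) for k in range(3)]
v,u=np.nonzero((r>90)&(g<80)&(d>0)); W=world(M,i,np.c_[u,v],d[v,u]); W=W[np.hypot(W[:,0]-560,W[:,1]+144)<40]
print('red',len(W),np.percentile(W[:,2],[10,50,75,90,97]) if len(W) else '')
v,u=np.nonzero((b>130)&(g>130)&(r>130)&(d>0)); W=world(M,i,np.c_[u,v],d[v,u]); L=W[(np.hypot(W[:,0]-560,W[:,1]+144)<32)&(W[:,2]>99)]
if len(L)>5:
    w,V=np.linalg.eigh(np.cov(L[:,:2].T)); print('line',len(L),L.mean(0),np.degrees(np.arctan(V[1,1]/V[0,1])),np.sqrt(w))
E
python3 look.py w4
```

```text
time: 5.88
ee_pos: [584.4, -133.4, 99.3]
tcp_rot: [3.141, -0.002, 0.001]
contact_force: [3.3, 3.1, 2.8]
width: 0.003
grasp_force: 2.3
red 1073 [ 89.69270008  91.15317166 103.24814632 105.12749506 116.80715985]
line 9 [ 580.87658154 -156.55423576  105.27435   ] 77.7569491155695 [0.36933611 0.78269607]
```

View pics/w4.png

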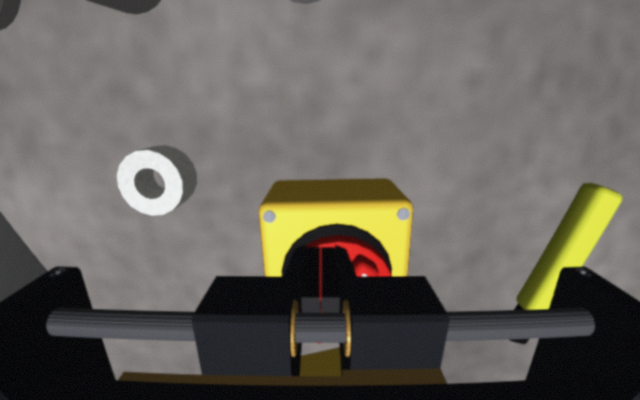

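The finger at (320,260) is over the disc and the bar has turned about 30°. I push a little more, then lift off.

```bash
python3 -m creep '[[0,[0,0.002,0],0],[0,[0,0.003,0],0],[0,[0,0.003,0],0]]'; python3 look.py w5
```

```text
time: 6.18
ee_pos: [583.9, -136.2, 98.9]
tcp_rot: [3.141, -0.0, 0.001]
contact_force: [4.0, 3.4, 3.0]
width: 0.007
grasp_force: 2.4
red 1101 [ 89.04722904  90.52621732  99.8806807  104.34561826 114.755571  ]
```

```bash
python3 -m creep '[[0,[0,0.002,0],0],[0,[0,0.003,0],0],[0,[0,0.003,0],0]]'; python3 look.py w6; python3 -m creep '[[0,[0,0,-0.004],0],[0,[0,0,-0.012],0],[0,[0,0,-0.03],0],[0,[0,-0.04,-0.04],0],[0,[-0.03,-0.08,-0.05],0],[0,[-0.06,-0.12,-0.05],0],[0,[-0.06,-0.12,-0.05],0],[0,[-0.06,-0.12,-0.05],0]]'; python3 look.py w7
```

```text
time: 6.48
ee_pos: [583.3, -138.4, 98.4]
tcp_rot: [-3.14, 0.001, 0.001]
contact_force: [2.3, 5.7, 2.9]
width: 0.004
grasp_force: 2.8
red 1178 [ 88.46821383  89.99706356  94.29643545 103.47056775 115.59556999]
time: 7.2
ee_pos: [519.9, -16.5, 147.6]
tcp_rot: [-3.141, 0.005, 0.004]
contact_force: [1.1, 0.0, -1.3]
width: 0.006
grasp_force: 0.0
red 5303 [ 96.70046982  97.88503121  99.65331394 111.28807026 112.03677654]
line 579 [ 560.63763542 -143.89519689  111.01741791] 4.2967325788633834 [ 7.42565921 13.99471154]
```

The head is out (112 mm) and the bar is back near rest. Next is the blue button.

```bash
python3 -m creep '[[0,[0,-0.04,0],0],[0,[0,-0.08,0],0],[0,[0,-0.12,0],0],[0,[0,-0.16,0],0],[0,[0.001,-0.19,0],0],[0,[0.001,-0.203,0.02],0],[0,[0.001,-0.203,0.045],0],[0,[0.001,-0.203,0.06],0],[0,[0.001,-0.203,0.064],0],[0,[0.001,-0.203,0.064],0]]'; python3 -m creep '[[0,[0,0,0.003],0],[0,[0,0,0.006],0],[0,[0,0,0.008],0],[0,[0,0,0.010],0],[0,[0,0,0.010],0],[0,[0,0,0.010],0]]'; python3 -m creep '[[0,[0,0,0.001],0],[0,[0,0,0.002],0],[0,[0,0,0.002],0]]'
```

```text
time: 8.08
ee_pos: [523.9, 182.8, 83.0]
tcp_rot: [3.14, 0.004, -0.0]
contact_force: [-0.0, 0.2, -0.5]
width: 0.003
grasp_force: 0.0
time: 8.58
ee_pos: [525.9, 183.3, 76.4]
tcp_rot: [3.141, -0.003, 0.001]
contact_force: [-1.1, -4.4, 8.2]
width: 0.008
grasp_force: 3.8
time: 8.83
ee_pos: [526.0, 183.3, 76.1]
tcp_rot: [3.14, -0.003, 0.001]
contact_force: [-7.3, -5.5, 21.7]
width: 0.003
grasp_force: 10.9
```

The tip stopped at 76 mm with 21 N, so the press isn't complete. The tip is probably resting on a collar. I lift and look.

```bash
python3 -m creep '[[0,[0,0,-0.02],0],[0,[-0.03,0,-0.06],0],[0,[-0.07,0,-0.1],0],[0,[-0.1,0,-0.12],0],[0.99,[-0.1,0,-0.12],0],[0.99,[-0.1,0,-0.12],0],[0.99,[-0.1,0,-0.12],0],[0.99,[-0.1,0,-0.12],0],[0.99,[-0.1,0,-0.12],0],[0.99,[-0.1,0,-0.12],0]]'
python3 - <<'E'
from h import *
M,i=T('wrist'); p,d=manip.read_camera('wrist'); cv2.imwrite('pics/w8.png',p)
b,g,r=[p[...,k].astype(int) for k in range(3)]
def near(m,nm):
    v,u=np.nonzero(m&(d>0)); W=world(M,i,np.c_[u,v],d[v,u]); k=(np.hypot(W[:,0]-521,W[:,1]-186)<28)&(W[:,2]>62); W=W[k]
    print(nm,len(W),W.mean(0).round(1),W.min(0).round(1),W.max(0).round(1),np.percentile(W[:,2],[5,50,95]).round(1))
near(b>g+50,'blue'); near((b<60)&(g<60)&(r<60),'dark')
for q in manip.place_of('reset_top','wrist'): print(q['score'],(M@np.r_[q['position'],1])[:3])
E
```

```text
time: 9.67
ee_pos: [424.6, 183.6, 191.5]
tcp_rot: [3.141, 0.002, 0.0]
contact_force: [0.3, 0.0, -0.5]
width: 0.438
grasp_force: 0.0
blue 1576 [522.7 187.5  81. ] [505.3 169.4  69.6] [539.8 205.4  84. ] [79.4 81.2 82.5]
dark 1092 [522.5 187.   71.4] [498.6 163.4  68.5] [546.9 212.1  73.6] [70.1 71.4 72.5]
0.7 [521.95076208 187.75121425  82.01157566]
```

View pics/w8.png

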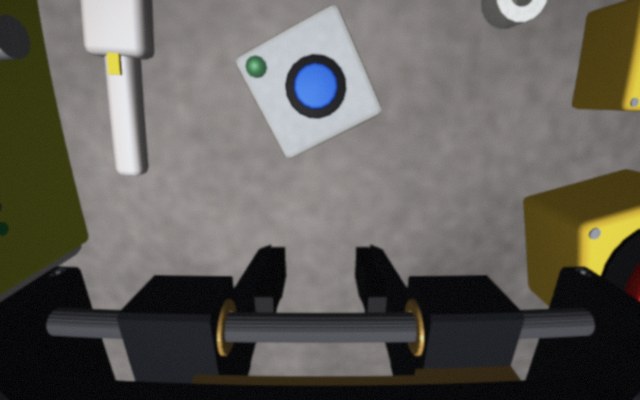

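The picture shows the button at (315,86), centre about (522,187.5). Its top is at z≈81.5 and the collar at 71, so the stop at 76 mm was the end of travel (about 5.5–6 mm). I'll repeat the press centred to be sure.

```bash
python3 -m creep '[[0,[0.03,-0.004,0],0],[0,[0.06,-0.004,0.02],0],[0,[0.085,-0.004,0.05],0],[0,[0.097,-0.004,0.08],0],[0,[0.097,-0.004,0.1],0],[0,[0.097,-0.004,0.104],0],[0,[0.097,-0.004,0.104],0],[0,[0.097,-0.004,0.104],0]]'; python3 -m creep '[[0,[0,0,0.003],0],[0,[0,0,0.006],0],[0,[0,0,0.008],0],[0,[0,0,0.008],0]]'; python3 -m creep '[[0,[0,0,0.002],0],[0,[0,0,0.003],0],[0,[0,0,0.003],0],[0,[0,0,0.003],0]]'; python3 -m creep '[[0,[0,0,0.001],0],[0,[0,0,0.002],0],[0,[0,0,0.002],0],[0,[0,0,0.002],0]]'
```

```text
time: 10.43
ee_pos: [521.5, 188.0, 89.1]
tcp_rot: [3.142, 0.0, 0.001]
contact_force: [0.3, -0.0, 0.4]
width: 0.003
grasp_force: 0.0
time: 10.77
ee_pos: [522.1, 188.2, 81.5]
tcp_rot: [-3.141, -0.002, 0.001]
contact_force: [-0.1, -1.6, 2.2]
width: 0.006
grasp_force: 0.9
time: 11.1
ee_pos: [522.1, 188.1, 78.3]
tcp_rot: [-3.141, -0.001, 0.001]
contact_force: [0.4, 1.6, 3.0]
width: 0.004
grasp_force: 1.9
time: 11.43
ee_pos: [522.1, 188.1, 76.4]
tcp_rot: [-3.141, -0.001, 0.001]
contact_force: [0.3, 1.4, 7.2]
width: 0.008
grasp_force: 3.6
```

The button yields from 82 to 76 mm with a soft spring and then an end stop, so it is fully in. I retreat and verify.

```bash
python3 -m creep '[[0,[0,0,0.001],0],[0,[0,0,0.001],0],[0,[0,0,-0.02],0],[0,[0,0,-0.06],0],[0,[-0.03,0,-0.1],0],[0,[-0.07,0.04,-0.12],0],[0,[-0.1,0.08,-0.12],0],[0,[-0.1,0.12,-0.12],0],[0,[-0.1,0.15,-0.12],0],[0,[-0.1,0.18,-0.12],0],[0,[-0.1,0.18,-0.12],0],[0,[-0.1,0.18,-0.12],0]]'; python3 look.py w9; python3 - <<'E'
from h import *
M,i=T('wrist'); p,d=manip.read_camera('wrist')
b,g,r=[p[...,k].astype(int) for k in range(3)]
v,u=np.nonzero((b>g+50)&(d>0)); W=world(M,i,np.c_[u,v],d[v,u]); W=W[np.hypot(W[:,0]-522,W[:,1]-187)<25]; print(len(W),np.median(W,0) if len(W) else '')
E
```

```text
time: 12.43
ee_pos: [420.9, 5.9, 195.2]
tcp_rot: [-3.141, 0.001, -0.005]
contact_force: [0.5, -0.0, -0.0]
width: 0.006
grasp_force: 0.0
red 4179 [ 96.61094126  97.94563158  99.07536307 111.21337351 112.05355153]
line 450 [ 556.27884317 -144.62483474  110.32894978] 15.005124647811325 [ 9.6395588  11.50927037]
1372 [522.81014208 186.43207655  80.84072371]
```

View pics/w9.png

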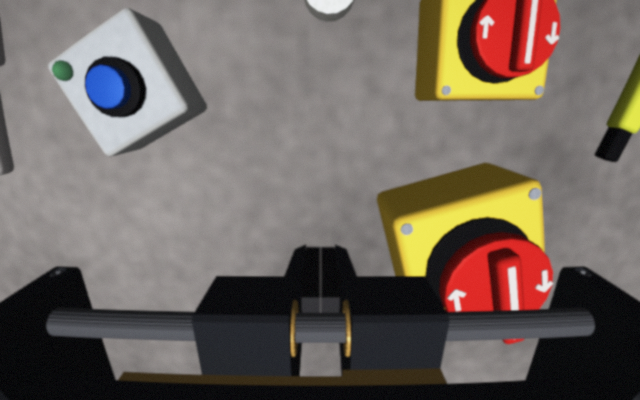

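The small stop at (515,35) is out with its bar aligned to the box, so it is back at rest. The blue button at (110,88) is out and the robot is clear. I hand in.

```bash
python3 -c "
from workcell import manip
print(manip.finish_job())"
```

```text
the job is handed in; nothing more can be done
None
```

I pressed the small stop in until it latched, turned it clockwise until it sprang back out, then pressed and released the blue reset button. The final picture shows both out and the arm clear, and the job was handed in (no verdict was returned).

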